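Fetch the parts box from behind the solder-reel stand

ROBOT

A 6-joint arm with a two-finger parallel gripper is mounted at the origin on the work surface. World frame = base frame: x ahead of the robot, y to its left, z up, the work surface at z = 0. Lengths are in m, angles in rad, forces in N, time in s.
With the tool pointing down it reaches from about 0.25 to 0.775 m from the base axis. Payload 4 kg.
Tool frame: the origin (TCP) lies at the very end of the fingers, on their centre line; the grasp point (between the pads) lies 19 mm behind it; z points along the fingers, y is the line along which they close (so a half turn about z gives the same grasp; the last joint's range is limited). The gripper opens to 94 mm and grips with 3 to 60 N. Pads are 16 mm wide; open, the fingers measure 119 mm over their backs; the gripper's body (75 mm by 177 mm) begins 78 mm behind the grasp point.
Start: joints at [-1.326, 0.087, 1.371, -0, 1.684, -0.103], TCP at [0.187, -0.517, 0.206] pointing down, gripper open.
Joint ranges: [-3.1, 3.1], [-0.76, 2.03], [0.27, 2.55], [-1.08, 4.22], [0.17, 2.65], [-2.57, 2.57]. Speed limits (rad/s): [2.79, 2.79, 3.14, 3.14, 3.14, 3.14].

INTERFACE

Orientations are given as [roll, pitch, yaw] about the fixed x, y, z axes, in that order (R = Rz(yaw) Ry(pitch) Rx(roll)).
In Python, from bench import robot, vision gives the robot as it stands.
- The arm moves only by the shell command python3 -m crank 'ROWS'. ROWS is JSON, a list of rows, each a list of 3 entries, a list of its own where there are three numbers: the closure, from 0 (fully open) to 1 (shut), then the shift along the tool's x, y, z in m, then the turn, a rotation vector about the tool's x, y, z in degrees. A call has 1 to 8 rows; each row shifts and turns the commanded pose from where the row before left it, along the tool's axes as they then stand; what a row does not reach is not made up. A row lasts 1/10 s, in which the tool goes at most 50 mm and 8.59 degrees, less where a joint would pass 70% of its speed; a pose out of reach is approached as far as the arm can. A call with a gripper value outside its range is refused whole. The fingers move at their own pace and stop on an object; the grip force is fixed at half the most. Time passes only in rows, so rows that do not move let the fingers close. It gives the time, the measured TCP pose, the force, the opening and the grip force at its end, in the units of the state.
- robot.get_obs(): the state, without advancing time (a new reading comes with each control period).
- vision.snapshot(name): name is "side" or "top"; returns a dict with "color" (384x512x3 uint8, red, green, blue), "z_map" (384x512 float32, m along the optical axis (not along the pixel's ray), 0 where there is no reading), "fx", "fy", "cx", "cy" (pixels), "R" (3x3) and "t" (3): a world point X has camera coordinates R X + t. Camera axes: x right, y down, z forward; pixel columns grow to the right and rows downward; lengths in m; the calibration is good to about 2 mm. A picture is of the moment at which its call begins.
- robot.close_job(): hands the job in; it is judged then, once.
The state is a dict: "time": time; "joint_positions": joint angles; "qvel": joint speeds; "joint_torque": joint torques, N m; "tool_pos": TCP position; "ee_rot": TCP orientation; "wrist_force": force on the tool from outside, world axes, zero at the start; "wrist_torque": the same for the moment, N m; "width": finger opening in m; "finger_force": force on a finger pad.
Only numpy, scipy, OpenCV 4.12 (cv2) and the standard library are available. Lean on these libraries where they do the work, as an engineer would, in place of code of your own. Each camera call takes 0.05 s, during which the arm holds its last target. There are 200 camera calls.

TASK

The yellow parts box sits in a bay of the low wooden riser, blocked by the tall solder-reel stand in front of it. Lift the stand aside onto the round white ceramic coaster, pull the yellow box out of its bay and set it on the middle of the blue mat, then put the stand back where it first stood, on the painted ring in front of the now empty bay. Keep the top-heavy stand upright throughout, set things down rather than dropping them, leave all other loose things where they are, and let go of everything at the end.

Things in the scene. Friction and masses are not known exactly. Their poses are not given: they have to be found in the camera images.
- yellow_box: Yellow box, black lid, loose, 0.25 kg. Body 100 (x) x 60 (y) x 44 mm high; origin: centre of the body's underside. Pull handle on the -x face: upright yellow post 16 x 14 (y) mm, 6 to 62 mm high, centred at x = -82, y = 0, on a low 10 mm wide tongue. Starts on the bench in one of the riser's bays, -x face about level with the riser's front, only the handle sticking out. Slides on the bench.
- grey_box: Grey parts box of the same shape, in the other bay; a bystander, loose, about 0.25 kg. Origin as for the yellow box.
- reel_stand: Loose, 0.4 kg, top-heavy, tips over beyond about 17 degrees. Round about its z: dark base disc 64 mm dia x 8, 12 mm stem, reel with red flanges 54 mm dia from 100 to 150 mm high, black grip knob 22 mm dia from 150 to 190 mm high. Origin: centre of the underside. Starts on the bench 140 mm along -x of the yellow box's origin, within 15 mm of the centre of a painted ring.
- riser: Dark wooden riser, fixed, 130 (x) x 204 (y) x 68 mm high, open to its -x (robot's side). Origin: centre of its underside. Two bays 84 mm wide, 56 mm high, at y = +48 and -48 mm; walls and top board 12 mm; front edge at x = -65 mm; the boxes in it start with the same yaw as it. White rings 76 mm dia painted on the bench at x = -155, y = +48 and -48 mm.
- coaster: Round white ceramic coaster, fixed, 110 mm dia, 4 mm thick. Origin at the centre of its underside (bench level). It lies left or right of the riser's front, the mat on the other side.
- mat: Blue mat with a thin white border line, fixed, 180 (x) x 150 (y) mm, 3 mm thick. Origin at the centre of its underside (bench level).
- meter: Red multimeter lying on top of the riser, loose bystander, 76 x 150 x 34 mm. Origin at the centre of its underside.
- flux_tin: Small aluminium jar with green cap on the bench, loose bystander, 52 mm dia, 45 mm high. Origin at the centre of its underside.
- screwdriver: Orange-handled screwdriver lying on the bench, loose bystander, 170 mm long, along its own x.
- module: Flat green circuit module lying on the bench, loose bystander, 60 x 85 x 14 mm. Origin at the centre of its underside.

How it is judged:
On the way, in this order (a step that is already met when the one before it is completed fails the run):
1. the reel stand stands upright on the white coaster, let go (horizontal distance between reel_stand and coaster below 0.04 m and angle between reel_stand's own z axis and vertical below 0.1 rad and height (world z) of reel_stand below 0.01 m and contact force between the fingers and reel_stand below 0.1 N), for 0.2 s.
2. the yellow box is drawn out of its bay, clear of the riser (x of yellow_box in the frame of riser below -0.11 m), for 0.1 s.
3. the yellow box stands on the middle of the blue mat, let go (horizontal distance between yellow_box and mat below 0.04 m and angle between yellow_box's own z axis and vertical below 0.1 rad and height (world z) of yellow_box below 0.01 m and contact force between the fingers and yellow_box below 0.1 N), for 0.2 s.
4. the reel stand is back where it first stood, upright, let go (distance of reel_stand from where it was at the start of the episode below 0.03 m and angle between reel_stand's own z axis and vertical below 0.1 rad and height (world z) of reel_stand below 0.006 m and contact force between the fingers and reel_stand below 0.1 N), for 0.2 s.
At the end, for the whole second after the job is handed in: The yellow box stands level at rest on the blue mat, its centre within 40 mm of the mat's centre; the reel stand stands upright at rest on the bench within 30 mm of where it stood at the start; both are let go (all of step 3 and all of step 4 and linear speed of each of yellow_box, reel_stand below 0.03 m/s); the robot touches nothing.
It fails at once if the reel stand tipped beyond about 23 degrees (angle between reel_stand's own z axis and vertical above 0.4 rad).
It fails at once if the yellow box or the reel stand dropped (moving faster than 0.7 m/s while not held) ((contact force between the fingers and yellow_box below 0.1 N and linear speed of yellow_box above 0.7 m/s) or (contact force between the fingers and reel_stand below 0.1 N and linear speed of reel_stand above 0.7 m/s)).
It fails at once if the grey box, meter, jar, screwdriver or circuit module moved more than 30 mm from its place (distance of any of grey_box, meter, flux_tin, screwdriver, module from where it was at the start of the episode above 0.03 m).
It also fails if it takes over 72 s, if anything falls off the work surface, if the arm or the gripper's body presses on something with over 40 N, if the wrist force passes 120 N, or if a joint passes its speed limit or range.

## Working session

There is one attempt and no reset: what is moved stays moved. The work goes in short steps, Python scripts to look and compute and a shell command to move; the robot and the scene stay as the last step left them, time stands still between calls to the robot, and variables do not carry over. Pictures are saved under pics/ and viewed, at most 10 in all, crops included, and the job is handed in when it is done.

```bash
ls; mkdir -p pics; python3 - <<'E'
from bench import robot, vision
import cv2, numpy as np
for n in("top","side"):
    s=vision.snapshot(n); np.savez(f"{n}0.npz",**s)
    cv2.imwrite(f"pics/{n}0.png",s["color"][:,:,::-1])
    print(n,s["fx"],s["cx"],s["cy"],(-s["R"].T@s["t"]).round(3),s["R"].round(3).tolist())
o=robot.get_obs();print(o)
E
```

```text
pics
top 447.6807531155075 260.9531715887264 192.0606818514083 [0.505 0.023 1.086] [[-0.013, -1.0, 0.013], [-0.997, 0.012, -0.072], [0.072, -0.014, -0.997]]
side 388.84982654649804 252.34840989288693 195.7346468308189 [0.528 0.563 0.655] [[-0.991, -0.132, 0.017], [-0.107, 0.714, -0.692], [0.079, -0.688, -0.722]]
{'time': 0.1, 'joint_positions': array([-1.32609865e+00,  8.79002240e-02,  1.37209933e+00,  9.86948912e-06,
        1.68362950e+00, -1.03078632e-01]), 'qvel': array([ 0.00066218, -0.00190494, -0.0040736 , -0.00236785,  0.00154287,
       -0.00182436]), 'joint_torque': array([ 2.57939842e-03, -3.41252303e+01, -3.03301692e+01,  7.20423670e-02,
        3.04416195e-02, -9.69394864e-05]), 'tool_pos': array([ 0.18733148, -0.5165772 ,  0.20441272]), 'ee_rot': array([-3.13956807e+00, -2.19294333e-04,  3.47777191e-01]), 'wrist_force': array([ 0.39896685, -0.83879295, -0.2069562 ]), 'wrist_torque': array([ 0.0515857 ,  0.05785918, -0.03962916]), 'finger_force': 0.0, 'width': 0.09409484566107583}
```

View pics/top0.png

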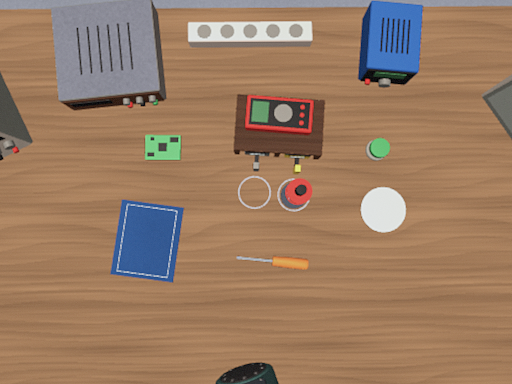

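View pics/side0.png

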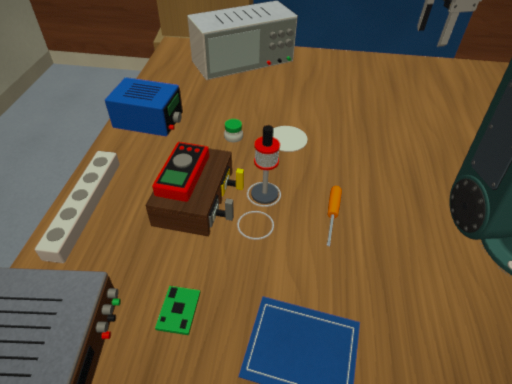

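The top view shows the stand's knob at about (301,189), the yellow post at (297,165) and the grey post at (256,163). The coaster is at (383,210), the mat at (148,241) and the free ring at (254,192). The side view agrees: the stand is in front of the yellow post and the coaster is beyond it.

```bash
cat > h.py <<'E'
import cv2, numpy as np
def ray(s,px,z):
    d=s["R"].T@np.array([(px[0]-s["cx"])/s["fx"],(px[1]-s["cy"])/s["fy"],1.]); c=-s["R"].T@s["t"]
    return c+d*(z-c[2])/d[2]
def mask(s,lo,hi,box=None):
    m=cv2.inRange(cv2.cvtColor(s["color"],cv2.COLOR_RGB2HSV),lo,hi)
    if box: k=np.zeros_like(m);x0,y0,x1,y1=box;k[y0:y1,x0:x1]=255;m&=k
    return m
def blob(m):
    c=max(cv2.findContours(m,cv2.RETR_EXTERNAL,cv2.CHAIN_APPROX_NONE)[0],key=cv2.contourArea)
    return c.reshape(-1,2).astype(np.float32)
def world(s,c,z): return np.array([ray(s,p,z)[:2] for p in c],np.float32)
E
python3 - <<'E'
from h import *
t=dict(np.load("top0.npz"));s=dict(np.load("side0.npz"))
def rect(n,w):
    r=cv2.minAreaRect(w*1000);print(n,np.round(r[0],1),np.round(r[1],1),round(r[2],1));return r
rect("mat",world(t,blob(mask(t,(100,100,30),(125,255,255),(90,180,200,300))),.003))
c=world(t,blob(mask(t,(0,0,190),(180,60,255),(350,180,420,240))),.004);print("coaster",np.array(cv2.minEnclosingCircle(c*1000)[0]),cv2.minEnclosingCircle(c*1000)[1])
c=world(s,blob(mask(s,(0,0,170),(180,60,255),(262,120,315,155))),.004);print("coaster side",np.array(cv2.minEnclosingCircle(c*1000)[0]))
# stand
rt=blob(mask(t,(0,150,90),(6,255,255),(275,172,325,215)));w=world(t,rt,.15)*1000;print("reel top-flange",cv2.minEnclosingCircle(w))
k=blob(mask(t,(0,0,0),(180,255,60),(290,180,312,200)));print("knob px",k.mean(0),len(k),"z190",ray(t,k.mean(0),.185).round(4))
ks=blob(mask(s,(0,0,0),(180,255,60),(258,122,278,142)));print("knob side",ks.min(0),ks.max(0),ray(s,ks.mean(0),.175).round(4))
bs=blob(mask(s,(90,20,40),(125,255,130),(240,180,290,210)));print("base side",cv2.minEnclosingCircle(world(s,bs,.008)*1000),bs.min(0),bs.max(0))
# ring
rg=blob(mask(t,(0,0,160),(180,70,255),(233,172,275,212)));print("free ring",cv2.minEnclosingCircle(world(t,rg,0)*1000))
# posts
y=blob(mask(t,(22,150,150),(35,255,255),(285,150,310,180)));print("post y px",y.min(0),y.max(0),ray(t,y.mean(0),.062).round(4))
ys=blob(mask(s,(22,150,100),(35,255,255),(234,160,248,195)));print("post side",ys.min(0),ys.max(0),ray(s,ys.mean(0),.045).round(4))
# riser top
m=mask(t,(0,60,15),(20,255,95),(225,85,335,165))
r=blob(cv2.morphologyEx(m|mask(t,(0,150,60),(6,255,255),(240,90,320,140)),cv2.MORPH_CLOSE,np.ones((9,9))))
print("riser px",cv2.boxPoints(cv2.minAreaRect(r)).tolist())
rr=rect("riser z.068",world(t,r,.068))
for q in cv2.boxPoints(rr):print(q)
E
```

```text
mat [470.9 283.5] [148.2 177.6] 81.6
coaster [ 538.10852051 -286.64230347] 55.43074035644531
coaster side [ 536.02172852 -287.3024292 ]
reel top-flange ((574.0183715820312, -67.90299987792969), 28.793819427490234)
knob px [297.22726 191.09091] 22 z190 [ 0.5712 -0.0624  0.185 ]
knob side [263. 126.] [272. 141.] [ 0.5739 -0.0693  0.175 ]
base side ((573.1319580078125, -68.54945373535156), 29.441598892211914) [252. 184.] [276. 201.]
free ring ((584.3782958984375, 24.972543716430664), 41.151580810546875)
post y px [294. 168.] [294. 171.] [ 0.6302 -0.0676  0.062 ]
post side [236. 168.] [243. 189.] [ 0.6311 -0.0669  0.045 ]
riser px [[233.28103637695312, 156.20602416992188], [237.92495727539062, 93.51296997070312], [324.9659118652344, 99.96044921875], [320.3219909667969, 162.65350341796875]]
riser z.068 [726.3 -34.5] [201.1 146.9] 85.1
[ 644.57513 -128.42302]
[ 790.9578  -140.86577]
[807.9909   59.51979]
[661.6082   71.96254]
```

Points agree across the two views: stand (0.5735, -0.068), post (0.631, -0.068), coaster (0.537, -0.287), mat (0.471, 0.2835) and riser yaw about -4.9°. I'll move above the stand.

```bash
cat > g.py <<'E'
import sys,numpy as np
from bench import robot
from scipy.spatial.transform import Rotation as Ro
o=robot.get_obs();R=Ro.from_euler("xyz",o["ee_rot"])
if len(sys.argv)>3:
    print("shift",R.inv().apply(np.array(sys.argv[1:4],float)-o["tool_pos"]).round(4))
    print("turn deg",(R.inv()*Ro.from_euler("xyz",[np.pi,0,float(sys.argv[4]) if len(sys.argv)>4 else -.0855])).as_rotvec(True).round(2))
print({k:np.round(v,3).tolist() for k,v in o.items() if k in("time","tool_pos","ee_rot","width","finger_force","wrist_force")})
E
python3 -m crank '[[0,[0,0,-0.015],[0,0,8.3]],[0,[0,0,-0.02],[0,0,8.3]],[0,[0,0,-0.02],[0,0,8.2]],[0,[0.022,-0.03,0],[0,0,0]],[0,[0.022,-0.03,0],[0,0,0]],[0,[0.022,-0.03,0],[0,0,0]],[0,[0.022,-0.03,0],[0,0,0]],[0,[0.022,-0.03,0],[0,0,0]]]'
python3 -m crank '[[0,[0.022,-0.03,0],[0,0,0]],[0,[0.022,-0.03,0],[0,0,0]],[0,[0.022,-0.03,0],[0,0,0]],[0,[0.022,-0.03,0],[0,0,0]],[0,[0.022,-0.03,0],[0,0,0]],[0,[0.022,-0.03,0],[0,0,0]],[0,[0.022,-0.03,0],[0,0,0]],[0,[0,0,0],[0,0,0]]]'
python3 g.py 0.5735 -0.068 0.25
```

```text
time: 0.9
tool_pos: [0.3104, -0.3756, 0.2599]
ee_rot: [-3.141, 0.0, -0.085]
wrist_force: [0.7, -0.4, 0.2]
width: 0.0938
finger_force: 0.0
time: 1.7
tool_pos: [0.4828, -0.1775, 0.2595]
ee_rot: [-3.14, 0.001, -0.079]
wrist_force: [-0.8, -0.3, -0.9]
width: 0.0942
finger_force: 0.0
shift [ 0.0817 -0.1163  0.0097]
turn deg [-0.11  0.05  0.36]
{'time': 1.7, 'tool_pos': [0.483, -0.177, 0.259], 'ee_rot': [-3.14, 0.001, -0.079], 'wrist_force': [-0.756, -0.315, -0.884], 'finger_force': 0.0, 'width': 0.094}
```

```bash
python3 -m crank '[[0,[0.02,-0.029,0],[0,0,0.4]],[0,[0.02,-0.029,0],[0,0,0]],[0,[0.02,-0.029,0],[0,0,0]],[0,[0.02,-0.029,0],[0,0,0]],[0,[0,0,0],[0,0,0]],[0,[0,0,0],[0,0,0]]]'
python3 g.py 0.5735 -0.068 0.155
```

```text
time: 2.3
tool_pos: [0.5708, -0.0729, 0.2597]
ee_rot: [3.141, 0.002, -0.092]
wrist_force: [0.3, -0.8, -0.0]
width: 0.0939
finger_force: 0.0
shift [ 0.0024 -0.0052  0.1047]
turn deg [ 0.05  0.11 -0.35]
{'time': 2.3, 'tool_pos': [0.571, -0.073, 0.26], 'ee_rot': [3.141, 0.002, -0.092], 'wrist_force': [0.287, -0.835, -0.012], 'finger_force': 0.0, 'width': 0.094}
```

```bash
python3 - <<'E'
from bench import vision
import cv2
s=vision.snapshot("side")["color"][60:230,170:350,::-1]
cv2.imwrite("pics/side1.png",cv2.resize(s,None,fx=3,fy=3))
E
```

```text
(no output)
```

View pics/side1.png

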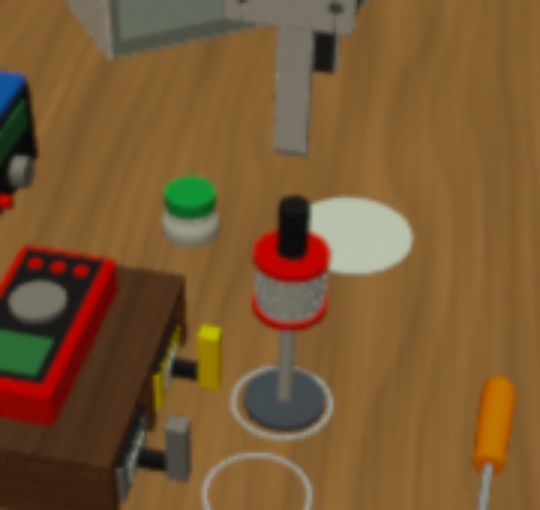

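The finger (crop ~292,150) is lined up over the knob (~293,200), and the stand hasn't moved. Descending and gripping.

```bash
python3 -m crank '[[0,[0.002,-0.005,0.015],[0,0,0]],[0,[0,0,0.025],[0,0,0]],[0,[0,0,0.025],[0,0,0]],[0,[0,0,0.02],[0,0,0]],[0,[0,0,0.017],[0,0,0]],[0.65,[0,0,0],[0,0,0]],[0.65,[0,0,0],[0,0,0]],[0.65,[0,0,0],[0,0,0]]]'
python3 -m crank '[[0.75,[0,0,0],[0,0,0]],[0.85,[0,0,0],[0,0,0]],[1,[0,0,0],[0,0,0]],[1,[0,0,0],[0,0,0]],[1,[0,0,0],[0,0,0]],[1,[0,0,0],[0,0,0]],[1,[0,0,0],[0,0,0]],[1,[0,0,0],[0,0,0]]]'
python3 g.py 0.5735 -0.068 0.155
```

```text
time: 3.15
tool_pos: [0.5741, -0.0682, 0.1597]
ee_rot: [3.141, -0.002, -0.093]
wrist_force: [0.1, 0.1, 1.1]
width: 0.0737
finger_force: 0.0
time: 3.95
tool_pos: [0.5737, -0.0679, 0.1584]
ee_rot: [3.141, 0.0, -0.092]
wrist_force: [-0.5, -1.2, -0.3]
width: 0.0214
finger_force: 30.0
shift [-0.0001  0.0001  0.0034]
turn deg [ 0.02  0.   -0.38]
{'time': 3.95, 'tool_pos': [0.574, -0.068, 0.158], 'ee_rot': [3.141, 0.0, -0.092], 'wrist_force': [-0.49, -1.248, -0.281], 'finger_force': 29.974, 'width': 0.021}
```

```bash
python3 -m crank '[[1,[0,0,-0.01],[0,0,0]],[1,[0,0,-0.015],[0,0,0]],[1,[0,0,-0.015],[0,0,0]],[1,[0,0.008,0],[0,0,0]],[1,[-0.001,0.016,0],[0,0,0]],[1,[-0.001,0.016,0],[0,0,0]],[1,[-0.001,0.016,0],[0,0,0]],[1,[-0.001,0.016,0],[0,0,0]]]'
python3 -m crank '[[1,[-0.001,0.016,0],[0,0,0]],[1,[-0.001,0.016,0],[0,0,0]],[1,[-0.001,0.016,0],[0,0,0]],[1,[-0.001,0.016,0],[0,0,0]],[1,[-0.002,0.016,0],[0,0,0]],[1,[-0.002,0.016,0],[0,0,0]],[1,[-0.002,0.016,0],[0,0,0]],[1,[-0.002,0.016,0],[0,0,0]]]'
python3 -m crank '[[1,[-0.001,0.014,0],[0,0,0]],[1,[0,0.008,0],[0,0,0]],[1,[0,0,0],[0,0,0]],[1,[0,0,0],[0,0,0]]]'
python3 g.py 0.537 -0.287 0.163
python3 - <<'E'
from bench import vision
import cv2,numpy as np
s=vision.snapshot("side");np.savez("side2.npz",**s)
cv2.imwrite("pics/side2.png",cv2.resize(s["color"][40:240,170:390,::-1],None,fx=3,fy=3))
E
```

```text
time: 4.75
tool_pos: [0.5623, -0.141, 0.1976]
ee_rot: [-3.142, 0.002, -0.093]
wrist_force: [0.3, -0.3, -3.4]
width: 0.0215
finger_force: 30.0
time: 5.55
tool_pos: [0.539, -0.2666, 0.1985]
ee_rot: [3.142, -0.0, -0.092]
wrist_force: [-0.7, 0.3, -4.5]
width: 0.0214
finger_force: 30.0
time: 5.95
tool_pos: [0.5364, -0.2869, 0.1984]
ee_rot: [-3.141, 0.0, -0.092]
wrist_force: [1.0, 0.2, -3.5]
width: 0.0217
finger_force: 30.0
shift [0.0006 0.     0.0354]
turn deg [-0.04  0.   -0.37]
{'time': 5.95, 'tool_pos': [0.536, -0.287, 0.198], 'ee_rot': [-3.141, 0.0, -0.092], 'wrist_force': [0.963, 0.242, -3.485], 'finger_force': 29.968, 'width': 0.022}
```

View pics/side2.png

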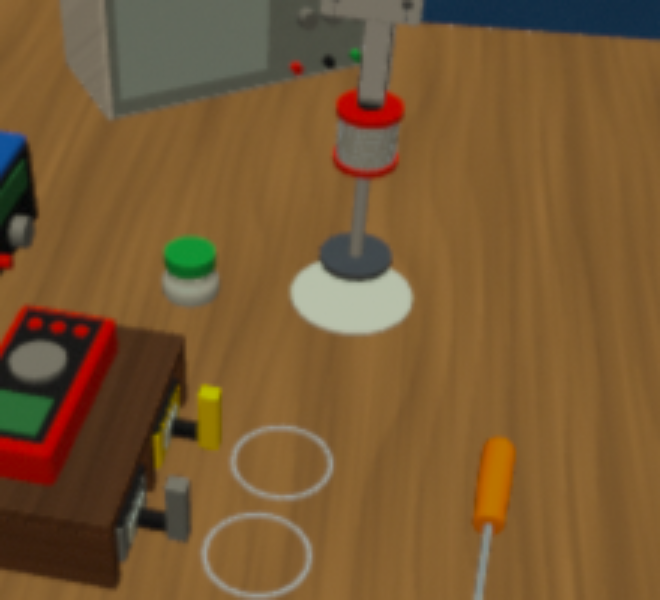

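The stand hangs upright (stem parallel to the fingers) over the coaster (crop ~352,295). Lowering the last bit slowly.

```bash
python3 -m crank '[[1,[0,0,0.012],[0,0,0]],[1,[0,0,0.012],[0,0,0]],[1,[0,0,0.006],[0,0,0]],[1,[0,0,0.003],[0,0,0]],[1,[0,0,0.002],[0,0,0]],[1,[0,0,0],[0,0,0]],[1,[0,0,0],[0,0,0]]]'
python3 g.py
```

```text
time: 6.7
tool_pos: [0.5366, -0.2874, 0.164]
ee_rot: [3.141, -0.001, -0.092]
wrist_force: [-0.2, -0.4, -4.2]
width: 0.021
finger_force: 30.0
{'time': 6.7, 'tool_pos': [0.537, -0.287, 0.164], 'ee_rot': [3.141, -0.001, -0.092], 'wrist_force': [-0.184, -0.393, -4.206], 'finger_force': 29.968, 'width': 0.021}
```

```bash
python3 -m crank '[[1,[0,0,0.001],[0,0,0]],[1,[0,0,0],[0,0,0]],[1,[0,0,0.001],[0,0,0]],[1,[0,0,0],[0,0,0]],[1,[0,0,0],[0,0,0]]]'
python3 g.py
```

```text
time: 7.2
tool_pos: [0.5366, -0.2875, 0.1623]
ee_rot: [3.141, -0.001, -0.092]
wrist_force: [-0.5, -0.6, -0.1]
width: 0.0213
finger_force: 30.0
{'time': 7.2, 'tool_pos': [0.537, -0.287, 0.162], 'ee_rot': [3.141, -0.001, -0.092], 'wrist_force': [-0.533, -0.616, -0.121], 'finger_force': 29.975, 'width': 0.021}
```

```bash
python3 -m crank '[[0.6,[0,0,0],[0,0,0]],[0.3,[0,0,0],[0,0,0]],[0,[0,0,0],[0,0,0]],[0,[0,0,0],[0,0,0]],[0,[0,0,0],[0,0,0]],[0,[0,0,-0.02],[0,0,0]],[0,[0,0,-0.03],[0,0,0]],[0,[0,0,-0.03],[0,0,0]]]'
python3 -m crank '[[0.2,[0.009,-0.028,0],[0,0,-0.4]],[0.3,[0.009,-0.028,0],[0,0,0]],[0.4,[0.009,-0.028,0],[0,0,0]],[0.4,[0.009,-0.028,0],[0,0,0]],[0.4,[0.01,-0.029,0],[0,0,0]],[0.4,[0.009,-0.029,0],[0,0,0]],[0.4,[0.009,-0.028,0],[0,0,0]],[0.4,[0.009,-0.028,0],[0,0,0]]]'
python3 -m crank '[[0.4,[0,0,0],[0,0,0]],[0.4,[0,0,0],[0,0,0]]]'
python3 g.py 0.631 -0.068 0.025
python3 - <<'E'
from bench import vision
import cv2,numpy as np
s=vision.snapshot("side");np.savez("side3.npz",**s)
cv2.imwrite("pics/side3.png",cv2.resize(s["color"][40:240,170:390,::-1],None,fx=3,fy=3))
from h import *
y=blob(mask(s,(22,150,100),(35,255,255),(234,160,248,195)));print("post",y.min(0),y.max(0))
E
```

```text
time: 8.0
tool_pos: [0.536, -0.287, 0.2417]
ee_rot: [-3.141, 0.001, -0.092]
wrist_force: [0.6, -0.0, -1.1]
width: 0.0821
finger_force: 0.0
time: 8.8
tool_pos: [0.6288, -0.0671, 0.2415]
ee_rot: [3.141, -0.0, -0.085]
wrist_force: [-0.4, -0.4, -0.8]
width: 0.0563
finger_force: 0.0
time: 9.0
tool_pos: [0.6285, -0.068, 0.2413]
ee_rot: [3.141, 0.0, -0.084]
wrist_force: [0.1, 0.3, -0.6]
width: 0.0562
finger_force: 0.0
shift [ 0.0026 -0.0004  0.2163]
turn deg [0.04 0.02 0.09]
{'time': 9.0, 'tool_pos': [0.628, -0.068, 0.241], 'ee_rot': [3.141, 0.0, -0.084], 'wrist_force': [0.054, 0.268, -0.579], 'finger_force': 0.0, 'width': 0.056}
post [236. 168.] [243. 189.]
```

View pics/side3.png

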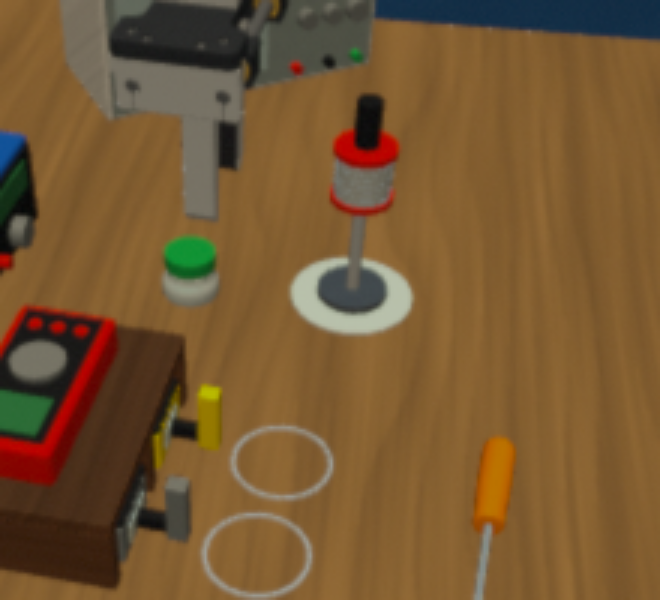

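The stand is centred and upright on the coaster (crop ~352,290). The post (~208,415) is unmoved and the fingers are behind and above it. Descending on the handle.

```bash
python3 -m crank '[[0.4,[0.002,0,0.03],[0,0,0]],[0.4,[0,0,0.035],[0,0,0]],[0.4,[0,0,0.035],[0,0,0]],[0.4,[0,0,0.035],[0,0,0]],[0.4,[0,0,0.03],[0,0,0]],[0.4,[0,0,0],[0,0,0]],[0.4,[0,0,0],[0,0,0]]]'
python3 -m crank '[[0.4,[0,0,0.02],[0,0,0]],[0.4,[0,0,0.02],[0,0,0]],[0.4,[0,0,0.01],[0,0,0]],[0.7,[0,0,0],[0,0,0]],[0.85,[0,0,0],[0,0,0]],[1,[0,0,0],[0,0,0]],[1,[0,0,0],[0,0,0]],[1,[0,0,0],[0,0,0]]]'
python3 g.py 0.631 -0.068 0.025
```

```text
time: 9.75
tool_pos: [0.6301, -0.0696, 0.0767]
ee_rot: [3.141, 0.001, -0.087]
wrist_force: [0.8, 0.3, 0.1]
width: 0.0564
finger_force: 0.0
time: 10.55
tool_pos: [0.631, -0.069, 0.0276]
ee_rot: [3.14, -0.002, -0.085]
wrist_force: [-1.1, -0.7, 0.6]
width: 0.0198
finger_force: 0.5
shift [-0.0001 -0.001   0.0026]
turn deg [ 0.07 -0.1   0.02]
{'time': 10.55, 'tool_pos': [0.631, -0.069, 0.028], 'ee_rot': [3.14, -0.002, -0.085], 'wrist_force': [-1.131, -0.741, 0.596], 'finger_force': 0.539, 'width': 0.02}
```

```bash
python3 -m crank '[[1,[0,0,0],[0,0,0]],[1,[0,0,0],[0,0,0]],[1,[-0.006,0,0],[0,0,0]],[1,[-0.01,0,0],[0,0,0]],[1,[-0.01,0,0],[0,0,0]],[1,[-0.01,0,0],[0,0,0]],[1,[-0.01,0,0],[0,0,0]],[1,[-0.01,0,0],[0,0,0]]]'
python3 -m crank '[[1,[-0.012,0,0],[0,0,0]],[1,[-0.012,0,0],[0,0,0]],[1,[-0.012,0,0],[0,0,0]],[1,[-0.012,0,0],[0,0,0]],[1,[-0.012,0,0],[0,0,0]],[1,[-0.012,0,0],[0,0,0]],[1,[-0.006,0,0],[0,0,0]],[1,[0,0,0],[0,0,0]]]'
python3 -m crank '[[0.7,[0,0,0],[0,0,0]],[0.4,[0,0,0],[0,0,0]],[0.4,[0,0,0],[0,0,0]],[0.3,[0,0,0],[0,0,0]],[0,[0,0,-0.03],[0,0,0]],[0,[0,0,-0.03],[0,0,0]],[0,[0,0,-0.03],[0,0,0]],[0,[0,0,0],[0,0,0]]]'
python3 - <<'E'
from bench import vision
import cv2,numpy as np
from h import *
s=vision.snapshot("side");np.savez("side4.npz",**s)
t=vision.snapshot("top");np.savez("top4.npz",**t)
a=s["color"][100:260,150:350,::-1];b=t["color"][100:280,180:380,::-1]
cv2.imwrite("pics/s4.png",cv2.resize(np.vstack([a,b[:,:]]),None,fx=1.7,fy=1.7))
E
python3 g.py
```

```text
time: 11.35
tool_pos: [0.5745, -0.0636, 0.0271]
ee_rot: [3.141, -0.002, -0.085]
wrist_force: [5.2, 0.6, 4.0]
width: 0.0138
finger_force: 29.6
time: 12.15
tool_pos: [0.496, -0.057, 0.0272]
ee_rot: [3.141, 0.0, -0.085]
wrist_force: [1.8, -0.2, 7.5]
width: 0.014
finger_force: 29.7
time: 12.95
tool_pos: [0.4996, -0.0577, 0.121]
ee_rot: [3.14, -0.008, -0.085]
wrist_force: [-0.9, -1.1, 0.1]
width: 0.0743
finger_force: 0.0
{'time': 13.05, 'tool_pos': [0.497, -0.057, 0.116], 'ee_rot': [3.141, 0.0, -0.085], 'wrist_force': [0.319, 0.093, -0.469], 'finger_force': 0.0, 'width': 0.082}
```

View pics/s4.png

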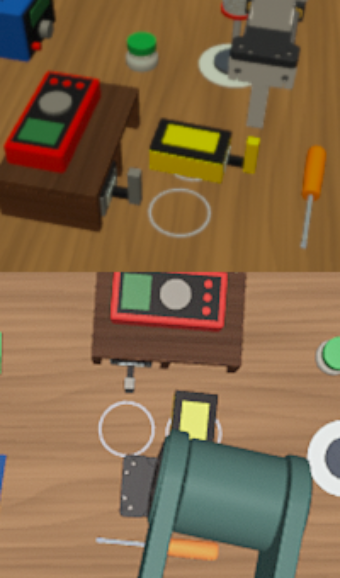

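The side view shows the box level on the bench, fully clear of the riser and square to it (top left, ~190,150); the stand is still upright. I'll regrip the body: centre ≈ (0.578, -0.064).

```bash
python3 -m crank '[[0,[0.02,0,0],[0,0,0]],[0,[0.03,0,0],[0,0,0]],[0,[0.032,0,0],[0,0,0]],[0,[0,0,0],[0,0,0]],[0,[0,0,0.03],[0,0,0]],[0,[0,0,0.03],[0,0,0]],[0,[0,0,0.03],[0,0,0]],[0,[0,0,0.012],[0,0,0]]]'
python3 -m crank '[[0.2,[0,0,0],[0,0,0]],[0.3,[0,0,0],[0,0,0]],[0.4,[0,0,0],[0,0,0]],[1,[0,0,0],[0,0,0]],[1,[0,0,0],[0,0,0]],[1,[0,0,0],[0,0,0]],[1,[0,0,0],[0,0,0]],[1,[0,0,-0.006],[0,0,0]]]'
python3 g.py 0.471 0.2835 0.1 -0.1466
```

```text
time: 13.85
tool_pos: [0.5739, -0.0631, 0.0089]
ee_rot: [-3.14, 0.01, -0.085]
wrist_force: [0.2, 0.7, 0.6]
width: 0.0939
finger_force: 0.0
time: 14.65
tool_pos: [0.5777, -0.0635, 0.0196]
ee_rot: [-3.14, 0.002, -0.085]
wrist_force: [0.6, 0.2, -3.2]
width: 0.0601
finger_force: 29.8
shift [-0.136  -0.3367 -0.0796]
turn deg [-0.08  0.14  3.51]
{'time': 14.65, 'tool_pos': [0.578, -0.063, 0.02], 'ee_rot': [-3.14, 0.002, -0.085], 'wrist_force': [0.582, 0.244, -3.236], 'finger_force': 29.825, 'width': 0.06}
```

```bash
python3 -m crank '[[1,[0,0,-0.02],[0,0,0]],[1,[0,0,-0.025],[0,0,0]],[1,[-0.005,-0.012,0],[0,0,0]],[1,[-0.009,-0.022,0],[0,0,0]],[1,[-0.009,-0.022,0],[0,0,0]],[1,[-0.009,-0.022,0],[0,0,0]],[1,[-0.009,-0.022,0],[0,0,0]],[1,[-0.009,-0.022,0],[0,0,0]]]'
python3 -m crank '[[1,[-0.009,-0.022,0],[0,0,0]],[1,[-0.009,-0.022,0],[0,0,0]],[1,[-0.009,-0.022,0],[0,0,0]],[1,[-0.009,-0.022,0],[0,0,0]],[1,[-0.009,-0.022,0],[0,0,0]],[1,[-0.009,-0.022,0],[0,0,0]],[1,[-0.009,-0.022,0],[0,0,1.5]],[1,[-0.009,-0.022,0],[0,0,2]]]'
python3 -m crank '[[1,[-0.009,-0.022,0],[0,0,0]],[1,[-0.005,-0.017,0],[0,0,0]],[1,[0,0,0],[0,0,0]],[1,[0,0,0],[0,0,0]]]'
python3 g.py 0.471 0.2835 0.018 -0.1466
```

```text
time: 15.45
tool_pos: [0.5367, 0.064, 0.0631]
ee_rot: [-3.14, 0.004, -0.084]
wrist_force: [-0.5, 0.4, -2.9]
width: 0.0598
finger_force: 29.8
time: 16.25
tool_pos: [0.4801, 0.2449, 0.063]
ee_rot: [3.141, 0.005, -0.147]
wrist_force: [-0.4, -0.8, -2.6]
width: 0.0598
finger_force: 29.8
time: 16.65
tool_pos: [0.473, 0.2841, 0.0636]
ee_rot: [3.14, 0.003, -0.145]
wrist_force: [-0.0, 0.5, -3.4]
width: 0.0599
finger_force: 29.8
shift [-0.0018  0.0008  0.0456]
turn deg [0.11 0.17 0.11]
{'time': 16.65, 'tool_pos': [0.473, 0.284, 0.064], 'ee_rot': [3.14, 0.003, -0.145], 'wrist_force': [-0.045, 0.483, -3.439], 'finger_force': 29.825, 'width': 0.06}
```

```bash
python3 -m crank '[[1,[-0.001,0,0.015],[0,0,0]],[1,[0,0,0.015],[0,0,0]],[1,[0,0,0.008],[0,0,0]],[1,[0,0,0.004],[0,0,0]],[1,[0,0,0.001],[0,0,0]],[1,[0,0,0.001],[0,0,0]],[1,[0,0,0],[0,0,0]],[1,[0,0,0],[0,0,0]]]'
python3 g.py
```

```text
time: 17.45
tool_pos: [0.4743, 0.2844, 0.0221]
ee_rot: [-3.141, -0.001, -0.146]
wrist_force: [1.1, 0.3, -3.8]
width: 0.0601
finger_force: 29.8
{'time': 17.45, 'tool_pos': [0.474, 0.284, 0.022], 'ee_rot': [-3.141, -0.001, -0.146], 'wrist_force': [1.097, 0.284, -3.793], 'finger_force': 29.825, 'width': 0.06}
```

```bash
for i in 1 2; do python3 -m crank '[[1,[0,0,0.001],[0,0,0]],[1,[0,0,0],[0,0,0]],[1,[0,0,0.001],[0,0,0]],[1,[0,0,0],[0,0,0]]]' | grep -E "tool_pos|wrist"; done
```

```text
tool_pos: [0.474, 0.2843, 0.0196]
wrist_force: [0.3, -0.4, -3.0]
tool_pos: [0.4739, 0.2843, 0.0194]
wrist_force: [-4.9, -0.9, 8.3]
```

```bash
python3 -m crank '[[0.3,[0,0,0],[0,0,0]],[0,[0,0,0],[0,0,0]],[0,[0,0,0],[0,0,0]],[0,[0,0,0],[0,0,0]],[0,[0,0,-0.02],[0,0,0]],[0,[0,0,-0.04],[0,0,0]],[0,[0,0,-0.045],[0,0,0]],[0,[0,0,-0.045],[0,0,-3.1]]]'
python3 -m crank '[[0,[0,0,-0.045],[0,0,0]],[0,[0,0,-0.035],[0,0,0]],[0,[0.007,0.035,0],[0,0,0]],[0,[0.007,0.035,0],[0,0,0]],[0,[0.007,0.035,0],[0,0,0]],[0,[0.007,0.035,0],[0,0,0]],[0,[0.007,0.035,0],[0,0,0]],[0,[0.007,0.035,0],[0,0,0]]]'
python3 -m crank '[[0,[0.007,0.035,0],[0,0,0]],[0,[0.007,0.035,0],[0,0,0]],[0,[0.007,0.035,0],[0,0,0]],[0,[0.007,0.035,0],[0,0,0]],[0,[0.007,0.035,0],[0,0,0]],[0,[0.007,0.035,0],[0,0,0]],[0,[0,0,0],[0,0,0]],[0,[0,0,0],[0,0,0]]]'
python3 g.py 0.5366 -0.2875 0.162 -0.092
python3 - <<'E'
from bench import vision
import cv2
from h import *
s=vision.snapshot("side");t=vision.snapshot("top");np.savez("top5.npz",**t)
cv2.imwrite("pics/s5.png",np.hstack([s["color"][:,150:400,::-1],cv2.resize(t["color"][150:342,80:205,::-1],(250,384))]))
m=mask(t,(22,100,120),(35,255,255),(90,180,200,300));b=blob(m);print("label",ray(t,b.min(0)/2+b.max(0)/2,.044).round(4))
E
```

```text
time: 19.05
tool_pos: [0.4735, 0.2839, 0.1684]
ee_rot: [3.141, 0.001, -0.091]
wrist_force: [0.6, 0.4, 0.1]
width: 0.0943
finger_force: 0.0
time: 19.85
tool_pos: [0.4964, 0.0698, 0.2473]
ee_rot: [3.142, -0.0, -0.092]
wrist_force: [-0.1, 1.0, 0.1]
width: 0.0939
finger_force: 0.0
time: 20.65
tool_pos: [0.5188, -0.1421, 0.247]
ee_rot: [-3.141, 0.001, -0.094]
wrist_force: [-0.2, 1.1, 0.0]
width: 0.094
finger_force: 0.0
shift [0.0314 0.1431 0.0848]
turn deg [-0.05  0.05 -0.09]
{'time': 20.65, 'tool_pos': [0.519, -0.142, 0.247], 'ee_rot': [-3.141, 0.001, -0.094], 'wrist_force': [-0.203, 1.058, 0.019], 'finger_force': 0.0, 'width': 0.094}
label [0.4751 0.2861 0.044 ]
```

View pics/s5.png

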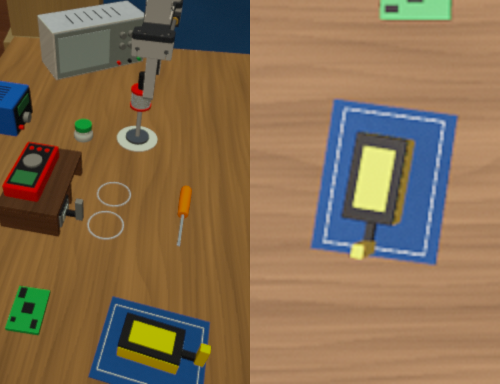

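The box stands level on the mat with its body within about 5 mm of the centre, and the stand is still upright on the coaster. I'll continue over to it: 5 rows, then correct.

```bash
python3 -m crank '[[0,[0.006,0.029,0],[0,0,0]],[0,[0.006,0.029,0],[0,0,0]],[0,[0.007,0.029,0],[0,0,0]],[0,[0.006,0.028,0],[0,0,0]],[0,[0.006,0.028,0],[0,0,0]],[0,[0,0,0],[0,0,0]],[0,[0,0,0],[0,0,0]]]'
python3 g.py 0.5366 -0.2875 0.162 -0.092
```

```text
time: 21.45
tool_pos: [0.5369, -0.2858, 0.2473]
ee_rot: [-3.141, 0.0, -0.091]
wrist_force: [1.0, 1.0, -0.1]
width: 0.0937
finger_force: 0.0
shift [-0.0001  0.0018  0.0853]
turn deg [-0.06  0.02  0.06]
{'time': 21.45, 'tool_pos': [0.537, -0.286, 0.247], 'ee_rot': [-3.141, 0.0, -0.091], 'wrist_force': [0.963, 1.043, -0.114], 'finger_force': 0.0, 'width': 0.094}
```

```bash
python3 -m crank '[[0,[0,0.001,0.02],[0,0,0]],[0,[0,0,0.025],[0,0,0]],[0,[0,0,0.025],[0,0,0]],[0,[0,0,0.015],[0,0,0]],[0.3,[0,0,0],[0,0,0]],[0.65,[0,0,0],[0,0,0]],[0.65,[0,0,0],[0,0,0]],[0.65,[0,0,0],[0,0,0]]]'
python3 -m crank '[[0.75,[0,0,0],[0,0,0]],[0.85,[0,0,0],[0,0,0]],[1,[0,0,0],[0,0,0]],[1,[0,0,0],[0,0,0]],[1,[0,0,0],[0,0,0]],[1,[0,0,-0.01],[0,0,0]],[1,[0,0,-0.015],[0,0,0]],[1,[0,0,-0.015],[0,0,0]]]'
python3 g.py 0.5735 -0.068 0.195 -0.092
```

```text
time: 22.25
tool_pos: [0.5373, -0.2884, 0.1644]
ee_rot: [3.14, -0.003, -0.092]
wrist_force: [-0.2, -0.2, 0.5]
width: 0.0654
finger_force: 0.0
time: 23.05
tool_pos: [0.5363, -0.2878, 0.2031]
ee_rot: [-3.141, 0.001, -0.092]
wrist_force: [-0.8, -0.1, -3.5]
width: 0.0217
finger_force: 30.0
shift [ 0.0168 -0.2223  0.0082]
turn deg [-0.03  0.06 -0.  ]
{'time': 23.05, 'tool_pos': [0.536, -0.288, 0.203], 'ee_rot': [-3.141, 0.001, -0.092], 'wrist_force': [-0.82, -0.136, -3.497], 'finger_force': 29.982, 'width': 0.022}
```

```bash
python3 -m crank '[[1,[0,-0.008,0],[0,0,0]],[1,[0.001,-0.016,0],[0,0,0]],[1,[0.001,-0.016,0],[0,0,0]],[1,[0.001,-0.016,0],[0,0,0]],[1,[0.001,-0.016,0],[0,0,0]],[1,[0.001,-0.016,0],[0,0,0]],[1,[0.001,-0.016,0],[0,0,0]],[1,[0.001,-0.016,0],[0,0,0]]]'
python3 -m crank '[[1,[0.002,-0.016,0],[0,0,0]],[1,[0.002,-0.016,0],[0,0,0]],[1,[0.002,-0.016,0],[0,0,0]],[1,[0.002,-0.016,0],[0,0,0]],[1,[0.001,-0.016,0],[0,0,0]],[1,[0.001,-0.012,0],[0,0,0]],[1,[0,-0.008,0],[0,0,0]],[1,[0,0,0],[0,0,0]]]'
python3 -m crank '[[1,[0,0,0.01],[0,0,0]],[1,[0,0,0.012],[0,0,0]],[1,[0,0,0.01],[0,0,0]],[1,[0,0,0],[0,0,0]],[1,[0,0,0],[0,0,0]]]'
python3 g.py 0.5735 -0.068 0.16 -0.092
```

```text
time: 23.85
tool_pos: [0.5547, -0.1676, 0.2024]
ee_rot: [3.142, -0.0, -0.092]
wrist_force: [-0.6, 0.1, -4.2]
width: 0.0212
finger_force: 30.0
time: 24.65
tool_pos: [0.5738, -0.0694, 0.2025]
ee_rot: [-3.142, 0.0, -0.091]
wrist_force: [0.3, -0.6, -4.5]
width: 0.0214
finger_force: 30.0
time: 25.15
tool_pos: [0.5732, -0.0708, 0.1695]
ee_rot: [-3.142, 0.002, -0.093]
wrist_force: [0.5, -0.6, -3.5]
width: 0.0214
finger_force: 30.0
shift [ 0.0001 -0.0028  0.0095]
turn deg [-0.    0.1  -0.04]
{'time': 25.15, 'tool_pos': [0.573, -0.071, 0.17], 'ee_rot': [-3.142, 0.002, -0.093], 'wrist_force': [0.468, -0.61, -3.538], 'finger_force': 29.982, 'width': 0.021}
```

```bash
python3 -m crank '[[1,[0,-0.002,0.004],[0,0,0]],[1,[0,0,0.003],[0,0,0]],[1,[0,0,0.001],[0,0,0]],[1,[0,0,0],[0,0,0]],[1,[0,0,0],[0,0,0]]]' | grep -E "tool_pos|wrist"; python3 -m crank '[[1,[0,0,0.001],[0,0,0]],[1,[0,0,0],[0,0,0]],[1,[0,0,0],[0,0,0]]]' | grep -E "tool_pos|wrist"; python3 -m crank '[[1,[0,0,0.001],[0,0,0]],[1,[0,0,0],[0,0,0]],[1,[0,0,0],[0,0,0]]]' | grep -E "tool_pos|wrist"
```

```text
tool_pos: [0.5739, -0.0685, 0.1626]
wrist_force: [0.6, 0.4, -3.5]
tool_pos: [0.5738, -0.0685, 0.1615]
wrist_force: [1.0, 0.0, -3.5]
tool_pos: [0.574, -0.0686, 0.1607]
wrist_force: [0.8, -0.5, -2.2]
```

```bash
python3 -m crank '[[1,[0,0,0.001],[0,0,0]],[1,[0,0,0],[0,0,0]],[1,[0,0,0],[0,0,0]]]' | grep -E "tool_pos|wrist"; python3 -m crank '[[1,[0,0,0],[0,0,0]],[1,[0,0,0],[0,0,0]]]' | grep -E "tool_pos|wrist"
```

```text
tool_pos: [0.5744, -0.0687, 0.1606]
wrist_force: [0.3, 0.1, 3.0]
tool_pos: [0.5744, -0.0687, 0.1606]
wrist_force: [0.2, -1.2, 5.0]
```

Firm contact with the bench; letting go and rising clear.

```bash
python3 -m crank '[[0.6,[0,0,0],[0,0,0]],[0.3,[0,0,0],[0,0,0]],[0,[0,0,0],[0,0,0]],[0,[0,0,0],[0,0,0]],[0,[0,0,0],[0,0,0]],[0,[0,0,-0.02],[0,0,0]],[0,[0,0,-0.03],[0,0,0]],[0,[0,0,-0.04],[0,0,0]]]'
python3 -m crank '[[0,[-0.03,0.03,0],[0,0,0]],[0,[-0.03,0.03,0],[0,0,0]],[0,[-0.03,0.03,0],[0,0,0]],[0,[-0.03,0.03,0],[0,0,0]],[0,[-0.03,0.03,0],[0,0,0]],[0,[-0.03,0.03,0],[0,0,0]],[0,[-0.03,0.03,0],[0,0,0]],[0,[0,0,0],[0,0,0]]]'
python3 - <<'E'
from bench import vision
from h import *
s=vision.snapshot("side");t=vision.snapshot("top")
cv2.imwrite("pics/s6.png",np.hstack([s["color"][:,150:400,::-1],t["color"][:,90:420,::-1]]))
bs=blob(mask(s,(90,20,40),(125,255,130),(240,180,290,210)));print("base side",cv2.minEnclosingCircle(world(s,bs,.008)*1000))
rt=blob(mask(t,(0,150,90),(6,255,255),(275,172,325,215)));print("reel",cv2.minEnclosingCircle(world(t,rt,.15)*1000))
E
python3 g.py
```

```text
time: 27.55
tool_pos: [0.5727, -0.0682, 0.248]
ee_rot: [-3.141, 0.005, -0.092]
wrist_force: [0.1, -0.1, 0.0]
width: 0.0818
finger_force: 0.0
time: 28.35
tool_pos: [0.3424, -0.2609, 0.2497]
ee_rot: [3.14, 0.001, -0.099]
wrist_force: [0.8, 0.4, -0.2]
width: 0.0939
finger_force: 0.0
base side ((575.0216674804688, -68.123779296875), 29.728240966796875)
reel ((575.8702392578125, -67.27706909179688), 28.477861404418945)
{'time': 28.45, 'tool_pos': [0.345, -0.259, 0.25], 'ee_rot': [-3.142, -0.001, -0.094], 'wrist_force': [0.067, 0.809, -0.475], 'finger_force': 0.0, 'width': 0.094}
```

View pics/s6.png

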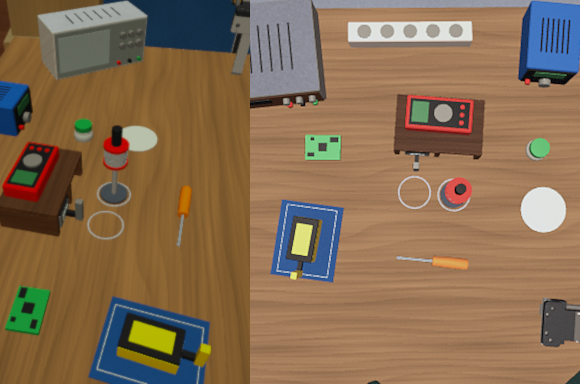

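The stand is back upright on its ring within 2 mm, the box is on the middle of the mat, the bystanders haven't moved and the arm is clear.

```bash
python3 -c "
from bench import robot
print(robot.close_job())"
```

```text
the job is handed in; nothing more can be done
None
```

I handed the job in at about 28 s: the last pictures show the yellow box level near the middle of the mat (about 5 mm off), the stand upright about 2 mm from its start, everything let go and nothing else visibly moved; the hand-in gave no verdict.

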